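# Set the block heater's lid half open

### The arm

A 7-joint arm with a two-finger parallel gripper is mounted at the origin on a cart in front of the work surface, level with it; the furniture and walls round the work are solid. World frame = base frame: x ahead of the robot, y to its left, z up, the work surface at z = 0. Lengths are in m, angles in rad, forces in N, time in s.
With the tool pointing down it reaches from about 0.425 to 0.925 m from the base axis. Payload 6.8 kg.
Tool frame: the origin (TCP) lies at the very end of the fingers, on their centre line; the grasp point (between the pads) lies 19 mm behind it; z points along the fingers, y is the line along which they close (so a half turn about z gives the same grasp; the last joint's range is limited). The gripper opens to 85 mm and grips with 20 to 120 N. Pads are 22 mm wide; open, the fingers measure 114 mm over their backs; the gripper's body (76 mm by 85 mm) begins 54 mm behind the grasp point. The pads swing forward as they close: fully open they stand 13 mm farther back than shut.
Start: joints at [1.087, 0.477, 0.022, 1.555, -0.011, 1.109, -0.083], TCP at [0.248, -0.628, 0.231] pointing down, gripper open.
Joint ranges: [-2.96, 2.96], [-0.34, 2.1], [-1.41, 1.46], [0.24, 2.44], [-1.37, 4.51], [0.17, 1.92], [-2.96, 2.96]. Speed limits (rad/s): [2.39, 2.39, 3.14, 3.14, 3.14, 3.14, 3.14].

### API

Orientations are given as a rotation vector (axis times angle).
In Python, from bench import r gives the robot as it stands.
- The arm moves only by the shell command python3 -m jog 'ROWS' [FORCE]. ROWS is JSON, a list of rows, each an object of numbers: "fingers": the finger opening in m, from 0 to 0.0854; "x", "y", "z": the shift along the tool's x, y, z in m; "rx", "ry", "rz": the turn, a rotation vector about the tool's x, y, z in degrees. In form: [{"fingers": .., "x": .., "y": .., "z": .., "rx": .., "ry": .., "rz": ..}, ...]. A call has 1 to 8 rows; each row shifts and turns the commanded pose from where the row before left it, along the tool's axes as they then stand; what a row does not reach is not made up. A row lasts 1/8 s, in which the tool goes at most 62.5 mm and 10.7 degrees, less where a joint would pass 70% of its speed; a pose out of reach is approached as far as the arm can. A call is refused whole if a number of a shift passes 0.0625 or a number of a turn 10.7, either way. A call with a gripper value outside its range is refused whole. The fingers move at their own pace and stop on an object; FORCE is the grip in N (left out, the last holds). Time passes only in rows, so rows that do not move let the fingers close. It gives the time, the measured TCP pose, the force, the opening and the grip force at its end, in the units of the state.
- r.get_obs(): the state, without advancing time (a new reading comes with each control period).
- r.grab_frame(name): name is "scene" or "top"; returns (picture, depth): 400x640x3 uint8, red, green, blue; 400x640 float32, m along the optical axis (not along the pixel's ray), 0 where there is no reading.
- r.get_calibration(name): a dict with "mtx" (3x3 intrinsics, pixels), "dist" ([k1, k2, p1, p2, k3] as OpenCV has them; the pictures are not rectified), "extrinsics" (4x4, takes a point from camera to world coordinates). Camera axes: x right, y down, z forward; pixel columns grow to the right and rows downward; lengths in m; the calibration is good to about 2 mm. A picture is of the moment at which its call begins. get_calibration takes no time and is no camera call.
- r.hand_in(): hands the job in; it is judged then, once.
Trained networks look in the newest picture that a camera, given by its name, has taken for a name from the list of things; names that differ only in an ending like _2 or _b are one class to them, and where a whole thing is asked for, a point or a joint stands for the part that bears it (a point fixed in the world has none). Each returns a list of dicts, best first, with "score" (0 to 1); they miss things now and then, are a little off and sometimes report something else, mostly with a low value. They report only what shows in the picture. A call takes as long as a camera call.
- r.search_frame(target, camera): "xyz" ([x, y, z] in m, in world coordinates, good to about 4 mm: the middle of the surface that is visible of it).
- r.landmark_of(target, camera): "xyz" ([x, y, z] in m, in world coordinates, good to about 4 mm: a listed point, or the origin of a listed thing).
The state is a dict: "clock": time; "joints": joint angles; "qvel": joint speeds; "tau": joint torques, N m; "tcp_pos": TCP position; "orientation": TCP orientation; "contact_force": force on the tool from outside, world axes, zero at the start; "moment": the same for the moment, N m; "grip_width": finger opening in m; "gripper_force": force on a finger pad.
Only numpy, scipy, OpenCV 4.12 (cv2) and the standard library are available. Lean on these libraries where they do the work, as an engineer would, in place of code of your own. Each camera call takes 0.05 s, during which the arm holds its last target. There are 200 camera calls.

### The job

Two dry block heaters stand on the bench. Raise the lid of the larger one by the tab at its front until it stands half-way to upright, at 45 degrees, and leave it standing there. Leave the smaller heater's lid as it is.

Things in the scene. Friction and masses are not known exactly. Their poses are not given: they have to be found in the camera images.
- large_heater_lid (a joint): Angle (rad) of the larger heater's grey lid: 0 shut, 0.785 = 45 degrees, 1.57 upright; stop at 1.7. It starts shut or a few degrees ajar. The hinge, along the heater's back edge, is stiff: the lid stays at whatever angle it is left, does not spring back or fall, and takes about 3 to 5 N at the tab to raise. Lid 154 x 200 x 16 mm.
- large_heater_tab (a point): Grip point on the black tab of that lid: a flat bar 22 mm wide (along the hinge), 12 mm thick, sticking out 43 mm ahead from the middle of the lid's front edge. The point is mid-width, mid-thickness, 32 mm ahead of that edge; lid shut: 186 mm ahead of the hinge axis, 90 mm above the bench, nothing beneath. Turns with the lid: x towards the hinge, y along it, z out of the lid's top.
- large_heater_hinge (a point): Middle of the larger heater's hinge axis, 80 mm above the bench. The heater is a white box fixed to the bench, 160 mm front to back, 200 mm wide, 96 mm high with its lid, small dark display on the front. x points level from its front to its back, y along the hinge, z up; the lid opens by a positive turn about y (front edge up and back).
- small_heater_tab (a point): The like grip point on the lid of the smaller heater, to be left alone: same build and colours, 120 mm front to back, 120 mm wide, 76 mm high with its lid. It stands beside the larger one, to its left or right.

How it is judged:
By the outcome, as a careful person would: the job done as asked, in the order asked, and still so for the second after the job is handed in, with the robot touching nothing.
It also fails if it takes over 32 s, if anything falls off the work surface, if the arm or the gripper's body presses on something with over 40 N, if the wrist force passes 120 N, or if a joint passes its speed limit or range.

## Working session

There is one attempt and no reset: what is moved stays moved. The work goes in short steps, Python scripts to look and compute and a shell command to move; the robot and the scene stay as the last step left them, time stands still between calls to the robot, and variables do not carry over. Pictures are saved under pics/ and viewed, at most 10 in all, crops included, and the job is handed in when it is done.

```bash
mkdir -p pics; python3 - <<'E'
from bench import r
import cv2,numpy as np
o=r.get_obs();print(o['clock'],o['tcp_pos'],o['orientation'],o['grip_width'])
ims=[]
for c in ("scene","top"):
    p,d=r.grab_frame(c);ims.append(p)
    for t in ("large_heater_tab","large_heater_hinge","small_heater_tab"):
        print(c,t,[(np.round(e['xyz'],3),round(e['score'],2)) for e in r.landmark_of(t,c)][:3])
cv2.imwrite('pics/a.png',cv2.cvtColor(cv2.resize(np.vstack(ims),(480,600)),cv2.COLOR_RGB2BGR))
E
```

```text
0.0 [ 0.24751317 -0.62733391  0.23030075] [-3.08452115e+00 -5.86616829e-01  7.73604804e-04] 0.08533959158678826
scene large_heater_tab [(array([ 0.496, -0.069,  0.1  ]), 0.62)]
scene large_heater_hinge [(array([ 0.677, -0.055,  0.084]), 0.95)]
scene small_heater_tab [(array([0.406, 0.274, 0.07 ]), 0.89)]
top large_heater_tab [(array([ 0.492, -0.067,  0.103]), 0.71)]
top large_heater_hinge [(array([ 0.678, -0.058,  0.077]), 0.88)]
top small_heater_tab [(array([0.403, 0.271, 0.068]), 0.98), (array([ 0.678, -0.057,  0.076]), 0.16)]
```

View pics/a.png

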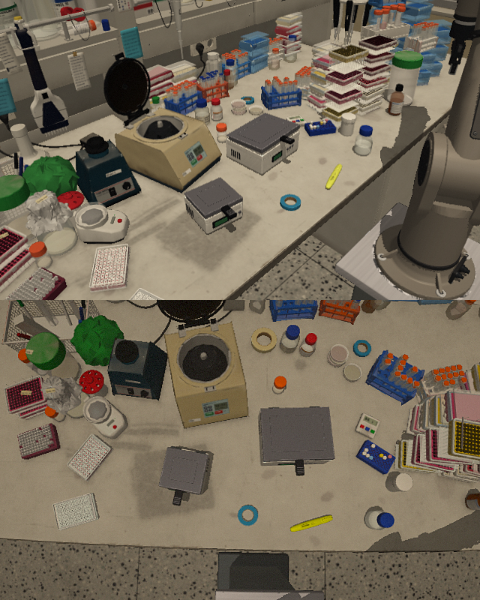

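The upper half shows the scene camera and the lower half the top camera. The larger heater is at about (297,435) in the lower half, with its tab at (297,468) towards the robot. The smaller one is to its left at (185,470). Next I measure the yaw and lid angle from depth.

```bash
cat > h.py <<'E'
from bench import r
import cv2,numpy as np
from scipy.spatial.transform import Rotation as R
def cloud(c):
    p,d=r.grab_frame(c);k=r.get_calibration(c)
    v,u=np.nonzero(d>0);uv=np.stack([u,v],1).astype(np.float32)[:,None]
    n=cv2.undistortPoints(uv,np.array(k['mtx']),np.array(k['dist']))[:,0]
    z=d[v,u];P=np.c_[n*z[:,None],z];E=np.array(k['extrinsics'])
    return P@E[:3,:3].T+E[:3,3],p,p[v,u]
def delta(pos,Rt):   # shift in current tool axes, turn in tool axes (deg)
    o=r.get_obs();R0=R.from_rotvec(o['orientation'])
    return np.round(R0.inv().apply(pos-np.array(o['tcp_pos']))*1000,1),np.round(np.degrees((R0.inv()*Rt).as_rotvec()),1)
E
python3 - <<'E'
from h import *
for c in("top","scene"):
    P,_,_=cloud(c)
    m=(abs(P[:,0]-.6)<.1)&(abs(P[:,1]+.06)<.13)&(P[:,2]>.085)&(P[:,2]<.125)
    Q=P[m]
    rc=cv2.minAreaRect((Q[(Q[:,0]>.52)][:,:2]*1000).astype(np.float32));print(c,rc)
    A=np.c_[Q[:,:2]-[.6,-.06],np.ones(len(Q))]
    w=np.ones(len(Q),bool)
    for i in range(4):
        s=np.linalg.lstsq(A[w],Q[w,2],rcond=None)[0];w=abs(A@s-Q[:,2])<.004
    print(s,np.degrees(np.arctan(np.hypot(*s[:2]))),w.sum(),len(Q))
    t=P[(abs(P[:,0]-.495)<.022)&(abs(P[:,1]+.068)<.025)&(P[:,2]>.08)&(P[:,2]<.13)];print('tab',len(t),t.min(0),t.max(0),np.median(t,0))
E
```

```text
top ((601.1324462890625, -57.48802947998047), (162.93017578125, 201.7657470703125), 3.0278191566467285)
[-0.05581084 -0.00143673  0.10215188] 3.19546797389241 6572 6825
tab 190 [ 0.48201942 -0.07499128  0.09840353] [ 0.51694552 -0.05164963  0.11085044] [ 0.49854311 -0.06215414  0.10702966]
scene ((598.4847412109375, -59.60376739501953), (158.4228515625, 204.60690307617188), 3.161766290664673)
[-0.05284273 -0.00411869  0.10167947] 3.0340088567064027 2477 2861
tab 132 [ 0.4797398  -0.07928473  0.09575679] [ 0.51685185 -0.05266115  0.11008569] [ 0.4947016  -0.06177372  0.10525636]
```

```bash
cat >> h.py <<'E'
YAW=np.radians(3.1);H=np.array([.6775,-.0570,.08])
def goal(th,tilt,back=0):  # lid angle deg, tool tilt forward from down (deg)
    t=np.radians(th);f=-.186*np.cos(t)+.010*np.sin(t);z=.186*np.sin(t)+.010*np.cos(t)
    G=H+[f*np.cos(YAW),f*np.sin(YAW),z]
    Rt=R.from_euler('z',YAW)*R.from_euler('x',np.pi)*R.from_euler('y',tilt,degrees=True)
    return G+Rt.apply([0,0,.019-back]),Rt
E
python3 -c "
from h import *
print(goal(3.1,40)[0],goal(3.1,40,.09)[0],goal(3.1,40)[1].as_matrix()[:,2])
print(delta(*goal(3.1,0,.09)));print(delta(*goal(3.1,40,.09)))
d=goal(3.1,0,.09);print(delta(*d)[0]/8)"
python3 -m jog '[{"z":-0.02,"y":-0.05,"x":0.05},{"x":0.03,"y":-0.05},{"x":0.03,"y":-0.05},{"x":0.03,"y":-0.05}]'
```

```text
[ 0.50477905 -0.06635423  0.08548918] [ 0.44701282 -0.06948274  0.15443318] [ 0.641847    0.03476119 -0.76604444]
(array([ 433.6, -431.9,   60.2]), array([-0. ,  0. , 18.4]))
(array([ 390.3, -446.3,   76.8]), array([-6.4, 39.7, 17.7]))
[ 54.2    -53.9875   7.525 ]validation failed for argument at $[0]...
```

```bash
python3 -m jog '[{"fingers":0.085,"x":0.05,"y":-0.05,"z":0,"rx":0,"ry":0,"rz":0},{"fingers":0.085,"x":0.05,"y":-0.055,"z":0,"rx":0,"ry":0,"rz":0},{"fingers":0.085,"x":0.05,"y":-0.055,"z":0,"rx":0,"ry":0,"rz":0},{"fingers":0.085,"x":0.05,"y":-0.055,"z":0,"rx":0,"ry":0,"rz":0},{"fingers":0.085,"x":0.05,"y":-0.055,"z":0,"rx":0,"ry":0,"rz":0},{"fingers":0.085,"x":0.05,"y":-0.055,"z":0,"rx":0,"ry":0,"rz":0},{"fingers":0.085,"x":0.04,"y":-0.055,"z":0,"rx":0,"ry":0,"rz":9},{"fingers":0.085,"x":0,"y":0,"z":0,"rx":0,"ry":0,"rz":9}]'
python3 -c "
from h import *
print(r.get_obs()['joints']);print(delta(*goal(3.1,40,.09)))"
```

```text
clock: 1.5
tcp_pos: [0.3999, -0.2165, 0.2318]
orientation: [-3.139, -0.115, -0.002]
contact_force: [0.2, -1.5, 0.8]
grip_width: 0.0851
gripper_force: 0.0
[ 0.53319153  0.12080935 -0.18718211  2.04872051  0.02585197  0.9734622
 -1.16463604]
(array([  57.7, -143.2,   77.5]), array([-0.4, 39.9,  1. ]))
```

```bash
python3 -m jog '[{"fingers":0.085,"x":0.02,"y":-0.036,"z":0,"rx":0,"ry":0,"rz":0},{"fingers":0.085,"x":0.02,"y":-0.036,"z":0,"rx":0,"ry":0,"rz":0},{"fingers":0.085,"x":0.01,"y":-0.036,"z":0,"rx":0,"ry":0,"rz":1},{"fingers":0.085,"x":0.008,"y":-0.035,"z":0,"rx":0,"ry":8,"rz":0},{"fingers":0.085,"x":0,"y":0,"z":0,"rx":0,"ry":8,"rz":0},{"fingers":0.085,"x":0,"y":0,"z":0,"rx":0,"ry":8,"rz":0},{"fingers":0.085,"x":0,"y":0,"z":0,"rx":0,"ry":8,"rz":0},{"fingers":0.085,"x":0,"y":0,"z":0,"rx":0,"ry":8,"rz":0}]'
python3 -c "
from h import *
print(r.get_obs()['joints']);print(delta(*goal(3.1,40,.09)))"
```

```text
clock: 2.5
tcp_pos: [0.4384, -0.0715, 0.2338]
orientation: [-2.988, -0.088, -0.876]
contact_force: [0.2, 1.0, 0.6]
grip_width: 0.0847
gripper_force: 0.0
[ 0.54516057 -0.13451332 -0.40921224  2.42965304 -0.54582419  0.31488876
 -0.91145574]
(array([-35.5,  -0.7,  71.5]), array([-0.7,  7.3, -0. ]))
```

```bash
python3 -c "
from h import *
print(delta(*goal(3.1,30,.06)),delta(*goal(3.1,30,0)))"
```

```text
(array([-24.5,  -0.3, 101. ]), array([-0.7, -2.7,  0.1])) (array([-27.3,   0.4, 160.9]), array([-0.7, -2.7,  0.1]))
```

```bash
python3 -m jog '[{"fingers":0.085,"x":0,"y":0,"z":0.02,"rx":0,"ry":-3,"rz":0},{"fingers":0.085,"x":-0.008,"y":0,"z":0.035,"rx":0,"ry":0,"rz":0},{"fingers":0.085,"x":-0.008,"y":0,"z":0.035,"rx":0,"ry":0,"rz":0},{"fingers":0.085,"x":0,"y":0,"z":0,"rx":0,"ry":0,"rz":0}]'
python3 - <<'E'
from h import *
print(r.get_obs()['joints']);print(delta(*goal(3.1,30,.0)))
p,_=r.grab_frame("scene");q,_=r.grab_frame("top")
cv2.imwrite('pics/b.png',cv2.cvtColor(np.hstack([cv2.resize(p[100:300,240:540],(390,260)),cv2.resize(q[100:300,260:560],(390,260))]),cv2.COLOR_RGB2BGR))
E
```

```text
clock: 3.0
tcp_pos: [0.4682, -0.0721, 0.1716]
orientation: [-3.007, -0.085, -0.78]
contact_force: [-0.7, 0.4, 0.0]
grip_width: 0.085
gripper_force: 0.0
[ 0.38397873  0.06002747 -0.30934854  2.41338481 -0.37994304  0.18206052
 -1.07735261]
(array([-13. ,  -1.8,  93.5]), array([-1.2,  0.9, -0.2]))
```

View pics/b.png

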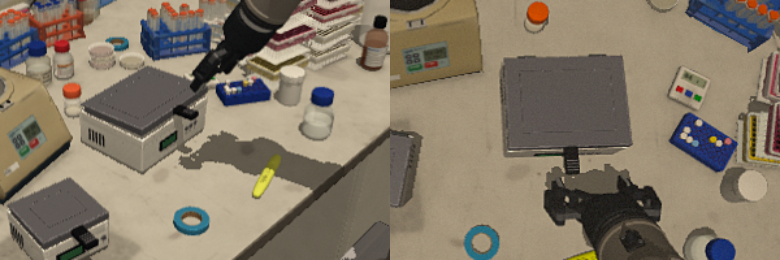

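```bash
python3 -m jog '[{"fingers":0.085,"x":0,"y":0,"z":0,"rx":-1,"ry":-5,"rz":0},{"fingers":0.085,"x":0,"y":0,"z":0.015,"rx":0,"ry":-5,"rz":0},{"fingers":0.085,"x":0,"y":0,"z":0,"rx":0,"ry":0,"rz":0}]'
python3 - <<'E'
from h import *
print(r.get_obs()['joints']);print(delta(*goal(3.1,20,.0)))
k=r.get_calibration('top');E=np.linalg.inv(np.array(k['extrinsics']))
o=r.get_obs()
T=R.from_rotvec(o['orientation'])
X=np.array([np.array(o['tcp_pos'])+T.apply(v) for v in ([0,.05,-.013],[0,-.05,-.013])]+[goal(3.1,0)[0]])
print(np.array(k['extrinsics'])[:3,3])
print(cv2.projectPoints(X,cv2.Rodrigues(E[:3,:3])[0],E[:3,3],np.array(k['mtx']),np.array(k['dist']))[0][:,0])
q,_=r.grab_frame("top")
cv2.imwrite('pics/c.png',cv2.cvtColor(cv2.resize(q[190:290,350:500],(600,400)),cv2.COLOR_RGB2BGR))
E
```

```text
clock: 3.48
tcp_pos: [0.4759, -0.0722, 0.1597]
orientation: [-3.081, -0.081, -0.532]
contact_force: [-0.3, -0.3, -0.8]
grip_width: 0.085
gripper_force: 0.0
[ 0.22347003  0.12177949 -0.18740004  2.30579502 -0.03735184  0.37639985
 -1.44463711]
(array([-3.9, -3.9, 80.9]), array([-0.3,  0.4, -0.1]))
[0.38114945 0.12165844 0.97951404]
[[437.74840019 234.1296027 ]
 [385.73951667 235.71126912]
 [398.95981711 229.50918504]]
```

View pics/c.png

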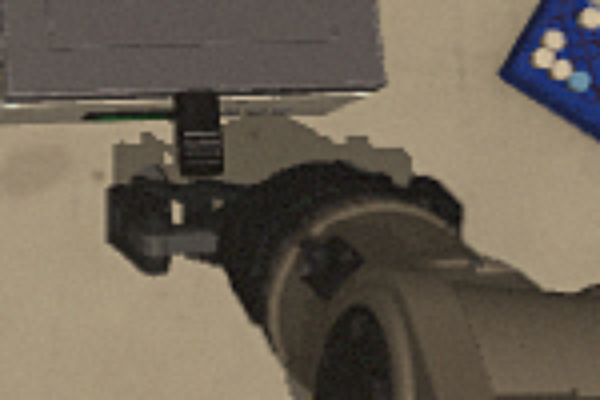

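The tab spans columns 178–222 of the crop (raw column about 400), which matches the model. The left finger, at about raw column 382, matches the TCP projection, so I descend.

```bash
python3 -m jog '[{"fingers":0.085,"x":-0.004,"y":-0.004,"z":0.02,"rx":0,"ry":0,"rz":0},{"fingers":0.085,"x":0,"y":0,"z":0.03,"rx":0,"ry":0,"rz":0},{"fingers":0.085,"x":0,"y":0,"z":0.025,"rx":0,"ry":0,"rz":0},{"fingers":0.085,"x":0,"y":0,"z":0.006,"rx":0,"ry":0,"rz":0},{"fingers":0.085,"x":0,"y":0,"z":0,"rx":0,"ry":0,"rz":0}]'
python3 - <<'E'
from h import *
print(r.get_obs()['joints']);print(delta(*goal(3.1,20,.0)))
E
```

```text
clock: 4.15
tcp_pos: [0.4964, -0.0671, 0.0811]
orientation: [-3.082, -0.079, -0.527]
contact_force: [0.7, -0.1, -0.0]
grip_width: 0.085
gripper_force: 0.0
[ 0.15637888  0.30916626 -0.14267463  2.32650785  0.0687797   0.17172219
 -1.55765523]
(array([ 2.9, -0.3, -0.1]), array([-0.2,  0.6, -0.2]))
```

```bash
python3 -m jog '[{"fingers":0.04,"x":0,"y":0,"z":0,"rx":0,"ry":0,"rz":0},{"fingers":0.01,"x":0,"y":0,"z":0,"rx":0,"ry":0,"rz":0},{"fingers":0.01,"x":0,"y":0,"z":0,"rx":0,"ry":0,"rz":0},{"fingers":0.01,"x":0,"y":0,"z":0,"rx":0,"ry":0,"rz":0},{"fingers":0.01,"x":0,"y":0,"z":0,"rx":0,"ry":0,"rz":0},{"fingers":0.01,"x":0,"y":0,"z":0,"rx":0,"ry":0,"rz":0}]' 40
python3 - <<'E'
from h import *
# per-row moves for lid rotating 3.1->46 in tool axes
a=np.array([3.1,8,13,18,23,28,33,38,43,45])
for p,q in zip(a[:-1],a[1:]):
    A,RA=goal(p,23.1-p);B,RB=goal(q,23.1-q)
    print(p,q,np.round(RA.inv().apply(B-A)*1000,1),np.round(np.degrees((RA.inv()*RB).as_rotvec()),1))
print(delta(*goal(3.1,20)))
E
```

```text
clock: 4.9
tcp_pos: [0.4971, -0.0669, 0.0808]
orientation: [-3.082, -0.08, -0.527]
contact_force: [-0.6, -1.1, 0.8]
grip_width: 0.021
gripper_force: 41.7
3.1 8.0 [  6.  -0. -14.] [ 0.  -4.9  0. ]
8.0 13.0 [  6.1   0.  -14.3] [-0. -5. -0.]
13.0 18.0 [  6.1   0.  -14.3] [-0. -5.  0.]
18.0 23.0 [  6.1  -0.  -14.3] [ 0. -5. -0.]
23.0 28.0 [  6.1   0.  -14.3] [ 0. -5.  0.]
28.0 33.0 [  6.1   0.  -14.3] [-0. -5. -0.]
33.0 38.0 [  6.1  -0.  -14.3] [-0. -5. -0.]
38.0 43.0 [  6.1   0.  -14.3] [-0. -5.  0.]
43.0 45.0 [ 2.3 -0.  -5.8] [ 0. -2. -0.]
(array([ 2.3, -0.2, -0.6]), array([-0.2,  0.6, -0.2]))
```

Gripped at 21 mm. Now I raise the lid along the arc.

```bash
python3 -m jog '[{"fingers":0.01,"x":0.003,"y":0,"z":-0.007,"rx":0,"ry":-2.5,"rz":0},{"fingers":0.01,"x":0.003,"y":0,"z":-0.007,"rx":0,"ry":-2.5,"rz":0},{"fingers":0.01,"x":0.003,"y":0,"z":-0.007,"rx":0,"ry":-2.5,"rz":0},{"fingers":0.01,"x":0.003,"y":0,"z":-0.007,"rx":0,"ry":-2.5,"rz":0}]'
python3 - <<'E'
from h import *
print(r.get_obs()['joints'])
for t in (10,11,12,13):print(t,delta(*goal(t,23.1-t)))
E
```

```text
clock: 5.4
tcp_pos: [0.4994, -0.0668, 0.1103]
orientation: [-3.121, -0.082, -0.249]
contact_force: [-3.1, -1.4, -0.5]
grip_width: 0.0211
gripper_force: 41.6
[ 0.14410624  0.30057949 -0.14389045  2.17408104  0.05620637  0.51171266
 -1.55531916]
10 (array([ 0.2, -0.1,  6.8]), array([-0.3,  4. , -0.1]))
11 (array([ 1.1, -0.1,  3.8]), array([-0.3,  3. , -0.1]))
12 (array([ 2.1, -0.1,  0.8]), array([-0.3,  2. , -0.1]))
13 (array([ 3.1, -0.1, -2.1]), array([-0.3,  1. , -0.1]))
```

Small forces, and the motion follows the arc.

```bash
python3 -m jog '[{"fingers":0.01,"x":0.006,"y":0,"z":-0.014,"rx":0,"ry":-4,"rz":0},{"fingers":0.01,"x":0.006,"y":0,"z":-0.014,"rx":0,"ry":-5,"rz":0},{"fingers":0.01,"x":0.006,"y":0,"z":-0.014,"rx":0,"ry":-5,"rz":0},{"fingers":0.01,"x":0.006,"y":0,"z":-0.014,"rx":0,"ry":-5,"rz":0},{"fingers":0.01,"x":0,"y":0,"z":0,"rx":0,"ry":0,"rz":0}]'
python3 - <<'E'
from h import *
print(r.get_obs()['joints'])
for t in (31,32,33,45):print(t,delta(*goal(t,23.1-t)))
E
```

```text
clock: 6.02
tcp_pos: [0.5201, -0.0655, 0.168]
orientation: [-3.128, -0.085, 0.276]
contact_force: [-10.4, 0.1, 9.5]
grip_width: 0.0215
gripper_force: 43.1
[ 0.09943929  0.4016997  -0.1222567   1.8451174   0.0555254   1.07444358
 -1.5648424 ]
31 (array([1.2, 0. , 2.2]), array([-0.3,  2.2,  0. ]))
32 (array([ 2.2, -0. , -0.7]), array([-0.3,  1.2,  0. ]))
33 (array([ 3.3, -0. , -3.6]), array([-0.3,  0.2,  0. ]))
45 (array([ 19.9,  -0.2, -37.1]), array([ -0.3, -11.8,   0.1]))
```

```bash
python3 -m jog '[{"fingers":0.01,"x":0.007,"y":0,"z":-0.013,"rx":0,"ry":-4,"rz":0},{"fingers":0.01,"x":0.006,"y":0,"z":-0.012,"rx":0,"ry":-4,"rz":0},{"fingers":0.01,"x":0.004,"y":0,"z":-0.009,"rx":0,"ry":-3,"rz":0},{"fingers":0.01,"x":0,"y":0,"z":0,"rx":0,"ry":0,"rz":0},{"fingers":0.01,"x":0,"y":0,"z":0,"rx":0,"ry":0,"rz":0}]'
cat > m.py <<'E'
from h import *
for t in (44,45,46):print(t,delta(*goal(t,23.1-t)))
for c in("top","scene"):
    P,_,_=cloud(c)
    d=P-H;f=d[:,:2]@[np.cos(YAW),np.sin(YAW)];s=d[:,:2]@[-np.sin(YAW),np.cos(YAW)]
    m=(abs(s)<.09)&(abs(s)>.02)&(f>-.12)&(f<.0)&(d[:,2]>.03)&(d[:,2]<.16)
    f,z=f[m],d[m,2];w=np.ones(len(f),bool)
    w=abs(z+f-np.median(z+f))<.02
    for i in range(6):
        n=np.linalg.svd(np.c_[f[w]-f[w].mean(),z[w]-z[w].mean()],full_matrices=False)[2][0];e=(f-f[w].mean())*n[1]-(z-z[w].mean())*n[0];w=abs(e)<.005
    print(c,np.degrees(np.arctan(-n[1]/n[0])),w.sum(),len(f))
E
python3 m.py
```

```text
clock: 6.65
tcp_pos: [0.5418, -0.0643, 0.1986]
orientation: [3.082, 0.084, -0.579]
contact_force: [-16.2, 1.2, 18.2]
grip_width: 0.0212
gripper_force: 43.7
44 (array([ 2.1,  0.1, -0.9]), array([-0.3,  0.4,  0.1]))
45 (array([ 3.2,  0. , -3.8]), array([-0.3, -0.6,  0.1]))
46 (array([ 4.3,  0. , -6.7]), array([-0.3, -1.6,  0.1]))
top 42.58848245137379 1018 1165
scene -49.147033653120346 191 195
```

```bash
python3 -m jog '[{"fingers":0.01,"x":0,"y":0,"z":-0.004,"rx":0,"ry":-1,"rz":0},{"fingers":0.01,"x":0,"y":0,"z":-0.003,"rx":0,"ry":-1,"rz":0},{"fingers":0.01,"x":0,"y":0,"z":0,"rx":0,"ry":0,"rz":0},{"fingers":0.01,"x":0,"y":0,"z":0,"rx":0,"ry":0,"rz":0}]'
python3 m.py
```

```text
clock: 7.25
tcp_pos: [0.5464, -0.064, 0.2036]
orientation: [3.073, 0.084, -0.625]
contact_force: [-8.0, 0.6, 4.8]
grip_width: 0.0211
gripper_force: 42.5
44 (array([-0.2,  0.2,  5.5]), array([-0.3,  2.1,  0.1]))
45 (array([0.8, 0.1, 2.5]), array([-0.3,  1.1,  0.1]))
46 (array([ 1.9,  0.1, -0.4]), array([-0.3,  0.1,  0.1]))
top 44.73679793472221 961 1121
scene -44.701551774365356 192 211
```

```bash
python3 -m jog '[{"fingers":0.05,"x":0,"y":0,"z":0,"rx":0,"ry":0,"rz":0},{"fingers":0.06,"x":0,"y":0,"z":0,"rx":0,"ry":0,"rz":0},{"fingers":0.06,"x":0,"y":0,"z":0,"rx":0,"ry":0,"rz":0},{"fingers":0.06,"x":0,"y":0,"z":0,"rx":0,"ry":0,"rz":0},{"fingers":0.06,"x":0,"y":0,"z":-0.02,"rx":0,"ry":0,"rz":0},{"fingers":0.06,"x":0,"y":0,"z":-0.03,"rx":0,"ry":0,"rz":0},{"fingers":0.06,"x":0,"y":0,"z":-0.04,"rx":0,"ry":0,"rz":0},{"fingers":0.06,"x":0,"y":0,"z":0,"rx":0,"ry":0,"rz":0}]'
python3 m.py | tail -2
python3 - <<'E'
from h import *
for c in("scene","top"):
    p,_=r.grab_frame(c)
    print(c,[(np.round(e['xyz'],3),round(e['score'],2)) for e in r.landmark_of("large_heater_tab",c)][:2],goal(45,0,.019)[0])
    if c=="scene":cv2.imwrite('pics/d.png',cv2.cvtColor(cv2.resize(p[80:320,220:540],(640,480)),cv2.COLOR_RGB2BGR))
E
```

```text
clock: 8.35
tcp_pos: [0.5859, -0.063, 0.2893]
orientation: [3.076, 0.083, -0.605]
contact_force: [0.1, 0.2, -0.1]
grip_width: 0.0598
gripper_force: 0.0
top 45.11224189459437 2206 2532
scene 43.14922099067347 162 249
scene [(array([ 0.556, -0.06 ,  0.222]), 0.83)] [ 0.55323132 -0.06373015  0.21859293]
top [(array([ 0.556, -0.065,  0.222]), 0.61)] [ 0.55323132 -0.06373015  0.21859293]
```

View pics/d.png

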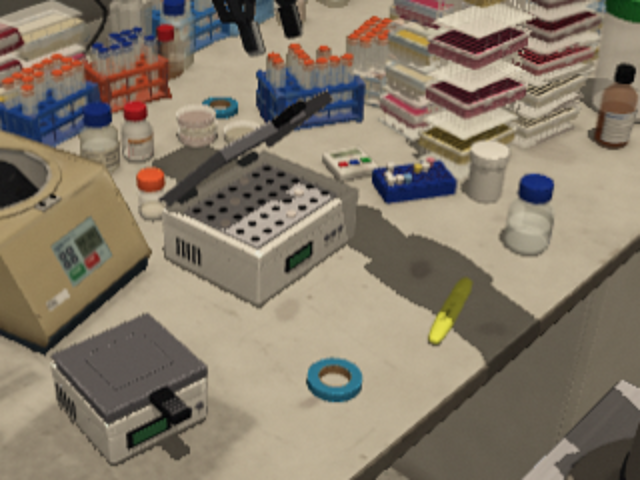

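The larger heater's lid stands open, its edge running from about (180,195) to (325,100). The gripper is clear at (265,25) and the small heater's lid is still shut at (130,365). The top camera measures 45.1° on the lid, so I hand in.

```bash
python3 -c "
from bench import r
print(r.hand_in())"
```

```text
the job is handed in; nothing more can be done
None
```

The larger heater's lid is standing at about 45° (45.1° in the top camera, about 43° in a sparser scene-camera reading), the smaller heater's lid was left shut, the gripper is clear of both, and the job was handed in after about 9 s of the 32 s limit.

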